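# Unclamp a dish and hold its truffle turned over the catch pan

## Task

Turn the clamp knob a quarter turn anticlockwise so that its finger swings clear of the tab of the dish, then lift the dished plate off its stand by its arch handle, keeping it level so that the loose truffle stays in the middle. Carry it over the centre of the steel catch pan, turned a quarter turn (either way) from how it sat on the stand, and finish while still holding it there, level and still, about a hand's breadth (10 cm) above the table, ready for a colleague to sprinkle the truffle's next side. Do not touch the truffle and do not disturb the jar, the steel container and the cup.

Things in the scene. Friction and masses are not known exactly. Their poses are not given: they have to be found in the camera images.
- stand: fixed white board 280 x 120 mm, 12 mm thick; origin on the table under the dish's centre at the start; x axis points from there to the clamp knob, 150 mm away; the board reaches from x = -90 to +190 mm. Six 6 mm high pins round the dish's foot leave it 3 mm of sideways play. Stands left or right of the robot's middle, its x axis within 35 degrees of the robot's
- clamp_grip (a point): point on the clamp knob's upright axis, 78 mm above the table, where to grip. The knob is a black upright bar 44 mm long (point x), 14 mm thick (y), 58 to 94 mm above the table. Under it, 41 to 49 mm above the table, a steel finger 14 mm wide reaches 58 mm from the axis along the point's -x and turns with it; at joint 0 it lies 2 mm above the dish's tab and bars lifting
- clamp (a joint): angle of the clamp knob, rad: 0 when the finger points straight at the dish (clamped), growing anticlockwise as seen from above; stop at 1.75; starts between 0.05 and 0.3; clear of the tab from 0.7, a quarter turn is 1.57. Stiff: stays where left, takes 0.06 N m to turn
- dish: loose round steel dished plate 158 mm across, 0.2 to 0.4 kg: a 9 degree cone, 14 mm high at the middle, 30 mm at the rim, foot 64 mm across; origin at the centre of its underside (12 mm above the table at the start), z up. x points to its tab, 28 mm wide, reaching 105 mm from the centre, top 27 mm high. At the start its axes match the stand's. The arch handle stands over it
- dish_handle (a point): where to grip the dish: centre of its handle's top, 105 mm above the dish's origin. The arch handle stands in the dish's y-z plane; its top is a straight wooden bar along y, 70 mm long, 14 mm thick (x), 16 mm high. Axes as the dish
- dish_center (a point): point fixed to the dish, 32 mm above its origin: where the truffle's centre lies when it is centred
- truffle: loose dark chocolate ball, 36 mm in diameter, about 22 g, with tiny white beads; origin at its centre; lies in the middle of the dish under the arch and rolls freely
- pan: fixed square steel catch pan 200 x 200 mm, 25 mm high, open on top, with sprinkles; origin under its centre on the table
- jar: bystander: closed jar 70 mm across, 100 mm high; origin at the centre of its underside
- bain: bystander: open steel container 90 x 110 mm, 65 mm high; origin at the centre of its underside
- cup: bystander: white cup 76 mm across, 80 mm high; origin at the centre of its underside

How it is judged (in metres and radians):
On the way, in this order (a step that is already met when the one before it is completed fails the run):
1. the knob is turned about a quarter turn anticlockwise with the dish still on its stand (value of joint clamp above 1.2 rad and distance of dish from where it was at the start of the episode below 0.015 m), for 0.2 s.
2. the dish is held by the fingers and lifted clear of the stand (height (world z) of dish above 0.045 m and contact force between the fingers and dish above 2 N and contact force between dish and stand below 0.05 N), for 0.2 s.
At the end, for the whole second after the job is handed in: Clamp past 1.2 rad; fingers hold the dish (over 2 N), free of pan and stand, centre within 30 mm of the pan's, underside 60 to 180 mm above the table, a quarter turn from the stand within 8 degrees, level within 4 degrees, still; truffle within 8 mm of the dish's centre (value of joint clamp above 1.2 rad and horizontal distance between dish and pan below 0.03 m and height (world z) of dish between 0.06 and 0.18 m and angle between the x axis of dish and the y axis of stand, either way round below 0.14 rad and angle between dish's own z axis and vertical below 0.07 rad and distance between truffle and dish_center below 0.008 m and contact force between the fingers and dish above 2 N and contact force between dish and pan below 0.05 N and contact force between dish and stand below 0.05 N and linear speed of dish below 0.03 m/s and linear speed of truffle below 0.04 m/s); the arm keeps its last pose, push and grip.
It fails at once if the truffle strays more than 20 mm from the centre of the dish (distance between truffle and dish_center above 0.02 m).
It fails at once if the dish is tipped more than 11 degrees (angle between dish's own z axis and vertical above 0.2 rad).
It fails at once if the gripper touches the truffle (contact force between any of the fingers, the arm and truffle above 0.1 N).
It fails at once if a bystander is moved by more than 20 mm (distance of any of jar, bain, cup from where it was at the start of the episode above 0.02 m).
It also fails if it takes over 61 s, if anything falls off the work surface, if the arm or the gripper's body presses on something with over 40 N, if the wrist force passes 120 N, or if a joint passes its speed limit or range.

## Robot

A 6-joint arm with a two-finger parallel gripper is mounted at the origin on the work surface. World frame = base frame: x ahead of the robot, y to its left, z up, the work surface at z = 0. Lengths are in m, angles in degrees, forces in N, time in s.
With the tool pointing down it reaches from about 0.35 to 0.875 m from the base axis. Payload 4.2 kg.
Tool frame: the origin (TCP) lies midway between the tips of the shut fingers; the grasp point (between the pads) lies 19 mm behind it; z points along the fingers, y is the line along which they close (so a half turn about z gives the same grasp; the last joint's range is limited). The gripper opens to 87 mm and grips with 3 to 60 N. Pads are 19 mm wide; open, the fingers measure 117 mm over their backs; the gripper's body (75 mm by 190 mm) begins 51 mm behind the grasp point.
Start: joints at [88.671, 22.042, 0.453, 0, -68.411, -14.817], TCP at [0.174, 0.6, 0.223] pointing down, gripper open.
Joint ranges: [-179.83, 179.83], [-69.29, 118.12], [-61.27, 80.66], [-181.25, 117.63], [-171.15, -9.14], [-177.46, 177.46]. Speed limits (degrees/s): [159.86, 159.86, 180, 180, 180, 180].

## Interface

Orientations are given as a 3x3 rotation matrix whose columns are the frame's x, y, z axes.
In Python, from station import r, cams gives the robot as it stands.
- The arm moves only by the tool play_rows, never from a script. Its argument "commands" is text: rows parted by semicolons, each of 6 numbers parted by spaces: the shift along the world's x, y, z normalised to -1 to 1, where 1 is 30 mm, then the turn, a rotation vector about the world's x, y, z normalised to -1 to 1, where 1 is 0.15 rad. A call has 1 to 20 rows; each row shifts and turns the commanded pose from where the row before left it; what a row does not reach is not made up. A row lasts 1/10 s, in which the tool goes at most 50 mm and 8.59 degrees, less where a joint would pass 70% of its speed; a pose out of reach is approached as far as the arm can. A call with a number of a shift or a turn outside -1 to 1 is refused whole. A call with a gripper value outside its range is refused whole. "grip" is the finger opening in mm, from 0 to 87, set as the call begins (left out, the last holds). The fingers move at their own pace and stop on an object; the grip force is fixed at half the most. Time passes only in rows, so rows that do not move let the fingers close. It gives the time, the measured TCP pose, the force, the opening and the grip force at its end, in the units of the state.
- r.sense(): the state, without advancing time (a new reading comes with each control period).
- cams.capture(name): name is "scene" or "top" or "wrist"; returns (picture, depth): 400x640x3 uint8, blue, green, red; 400x640 float32, m along the optical axis (not along the pixel's ray), 0 where there is no reading.
- cams.camera_info(name): a dict with "mtx" (3x3 intrinsics, pixels), "R" (3x3) and "t" (3): a world point X has camera coordinates R X + t. Camera axes: x right, y down, z forward; pixel columns grow to the right and rows downward; lengths in m; the calibration is good to about 2 mm. A picture is of the moment at which its call begins: read the wrist's pose just before it. camera_info takes no time and is no camera call; for the wrist camera it gives the pose at the moment of the call.
- r.finish_job(): hands the job in; it is judged then, once.
The state is a dict: "time_s": time; "joints": joint angles; "joint_velocities": joint speeds; "effort": joint torques, N m; "tcp_pos": TCP position; "ee_rot": TCP orientation; "wrist_force": force on the tool from outside, world axes, zero at the start; "moment": the same for the moment, N m; "gripper_width": opening from 0.0 (shut) to 1.0 (fully open); "gripper_force": force on a finger pad.
Only numpy, scipy, OpenCV 4.12 (cv2) and the standard library are available. Lean on these libraries where they do the work, as an engineer would, in place of code of your own. Each camera call takes 0.05 s, during which the arm holds its last target. There are 200 camera calls.

## Working session

There is one attempt and no reset: what is moved stays moved. The work goes in short steps, Python scripts to look and compute and a tool call to move; the robot and the scene stay as the last step left them, time stands still between calls to the robot, and variables do not carry over. Pictures are saved under pics/ and viewed, at most 10 in all, crops included, and the job is handed in when it is done.

Besides the shell and the picture viewer there is one more tool, called after "Call:" as a command line: name --argument value ..., lists and objects as JSON in quotes. play_rows: Moves the arm, as the interface text tells. Scaled input: -1 to 1 covers 30 mm each way for a shift and 0.15 rad each way for a turn. Its arguments: {"type":"object","properties":{"commands":{"type":"string"},"grip":{"type":"number"}},"required":["commands"]}

```bash
mkdir -p pics; python3 - <<'E'
from station import r,cams
import cv2,numpy as np
s=r.sense();print(s['time_s'],s['tcp_pos'],s['ee_rot'])
for n in ['top','scene']:
    p,d=cams.capture(n);cv2.imwrite(f'pics/{n}0.png',p);np.save(f'{n}0.npy',d)
    i=cams.camera_info(n);np.savez(f'{n}0i.npz',**i);print(n,i)
E
```

```text
0.0 [0.17359417 0.59977384 0.22146514] [[ 9.60500039e-01 -2.78279310e-01 -5.48742902e-04]
 [-2.78279844e-01 -9.60497703e-01 -2.11933339e-03]
 [ 6.27003384e-05  2.18832390e-03 -9.99997604e-01]]
top {'mtx': array([[377.92644369,   0.        , 320.1175301 ],
       [  0.        , 377.92644369, 202.01632384],
       [  0.        ,   0.        ,   1.        ]]), 'R': array([[ 0.00924036, -0.9997224 ,  0.02167334],
       [-0.98319893, -0.01303482, -0.18207128],
       [ 0.18230324, -0.0196268 , -0.98304645]]), 't': array([-0.0266296 ,  0.62671593,  1.20696149])}
scene {'mtx': array([[395.43080128,   0.        , 317.20173232],
       [  0.        , 395.43080128, 187.21513164],
       [  0.        ,   0.        ,   1.        ]]), 'R': array([[-0.56018411,  0.82832026,  0.00890603],
       [ 0.45302474,  0.31534141, -0.83386352],
       [-0.69351449, -0.46308244, -0.55189882]]), 't': array([ 0.35955328, -0.20474638,  1.65659171])}
```

View pics/top0.png

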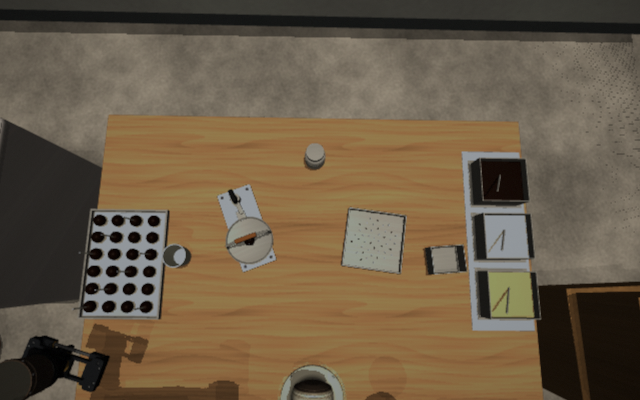

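View pics/scene0.png

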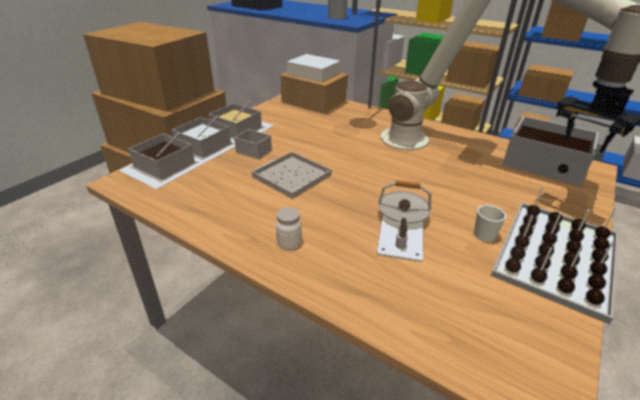

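The top view shows the dish at about (249,240), the knob at (234,196), the pan at (374,240), the cup at (176,256) and the jar at (315,156). I'll enlarge the stand and pan.

```bash
cat > h.py <<'E'
import numpy as np
def ray(i,u,v,z):
    K,R,t=i['mtx'],i['R'],i['t']
    d=R.T@np.linalg.solve(K,[u,v,1.]);c=-R.T@t
    return c+d*(z-c[2])/d[2]
def proj(i,X):
    q=i['mtx']@(i['R']@np.asarray(X)+i['t']);return q[:2]/q[2]
E
python3 - <<'E'
import cv2
p=cv2.imread('pics/top0.png')
c=cv2.resize(p[175:280,205:415],None,fx=3.8,fy=3.8,interpolation=cv2.INTER_CUBIC)
cv2.imwrite('pics/top0c.png',c)
E
```

```text
(no output)
```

View pics/top0c.png

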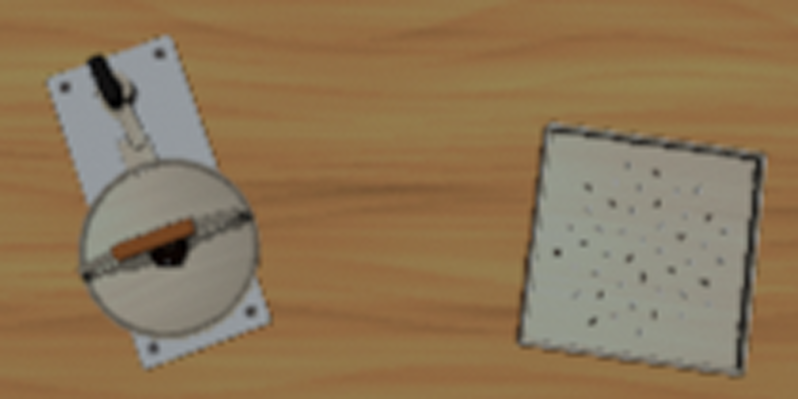

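The crop shows the board corners at (50,80), (170,37), (270,322), (147,368), the pan corners at (550,125), (764,155), (740,375), (520,345), and the wooden bar from (113,250) to (195,227). The knob spans roughly (97,60) to (125,105).

```bash
python3 - <<'E'
from h import *
i=dict(np.load('top0i.npz'))
f=lambda u,v,z:ray(i,205+(u+.5)/3.8-.5,175+(v+.5)/3.8-.5,z)[:2]
c=np.array([f(*p,.012) for p in [(50,80),(170,37),(270,322),(147,368)]])
ax=(c[0]+c[1]-c[2]-c[3]);print('len',np.linalg.norm(ax)/2,np.linalg.norm(c[0]-c[1]))
ax/=np.linalg.norm(ax);o=c.mean(0)-ax*.05
print('stand',o,np.degrees(np.arctan2(ax[1],ax[0])),'knob',o+.15*ax)
print('dish rim',f(169,247,.042),'bar',f(113,247,.125),f(195,227,.125),f(154,238,.12))
print('knob direct',f(113,82,.085))
print('pan',np.mean([f(*p,.025) for p in [(550,125),(764,155),(740,375),(520,345)]],0))
print('pan ang',np.degrees(np.arctan2(*(f(550,125,.025)-f(520,345,.025))[::-1])))
print('cup',ray(i,176,256,.08),'jar',ray(i,315,153,.1),'bain',ray(i,445,260,.065))
E
```

```text
len 0.2759388316056468 0.11492781352242566
stand [0.49862682 0.21240179] 21.16763834825377 knob [0.63850601 0.26656648]
dish rim [0.50000184 0.2143271 ] bar [0.49267028 0.24595457] [0.50971947 0.18008926] [0.50080582 0.21393033]
knob direct [0.63750964 0.26127497]
pan [ 0.5047814  -0.20380345]
pan ang -7.93098702633896
cup [0.44241984 0.43706901 0.08      ] jar [ 7.84013408e-01 -2.69898373e-04  1.00000000e-01] bain [ 0.43889608 -0.42821594  0.065     ]
```

Call:
play_rows --commands "0.77 -0.56 0 0 0 -0.78;0.77 -0.56 0 0 0 -0.78;0.77 -0.56 0 0 0 -0.78;0.77 -0.56 0 0 0 -0.78;0.77 -0.56 0 0 0 -0.78;0.77 -0.56 0 0 0 -0.78;0.77 -0.56 0 0 0 -0.78;0.77 -0.56 0 0 0 -0.78;0.77 -0.56 0 0 0 -0.78;0.77 -0.56 0 0 0 -0.78;0.77 -0.56 0 0 0 -0.78;0.77 -0.56 0 0 0 -0.78;0.77 -0.56 0 0 0 -0.78;0.77 -0.56 0 0 0 -0.78;0.77 -0.56 0 0 0 -0.78;0.77 -0.56 0 0 0 -0.78;0.77 -0.56 0 0 0 -0.78;0.77 -0.56 0 0 0 -0.78;0.77 -0.56 0 0 0 -0.78;0.77 -0.56 0 0 0 -0.78" --grip 87

```text
time_s: 2.1
tcp_pos: [0.6363, 0.2635, 0.2218]
ee_rot: [[-0.87, -0.492, -0.001], [-0.492, 0.87, -0.0], [0.001, 0.0, -1.0]]
wrist_force: [-0.4, -0.0, 0.1]
gripper_width: 1.0
gripper_force: 0.0
```

```bash
python3 - <<'E'
from station import r,cams
import cv2,numpy as np
s=r.sense();print(s['time_s'],s['tcp_pos'],np.degrees(np.arctan2(s['ee_rot'][1][0],s['ee_rot'][0][0])),s['joints'])
i=cams.camera_info('wrist');p,d=cams.capture('wrist');np.savez('w1.npz',**i);cv2.imwrite('pics/w1.png',p)
E
```

```text
2.1 [0.63634747 0.26345026 0.22183057] -150.5010921864237 [ 3.58971651e+01  2.84144297e+01  1.05918993e+01 -2.00723491e-02
 -7.22503403e+01 -9.63921330e+01]
```

View pics/w1.png

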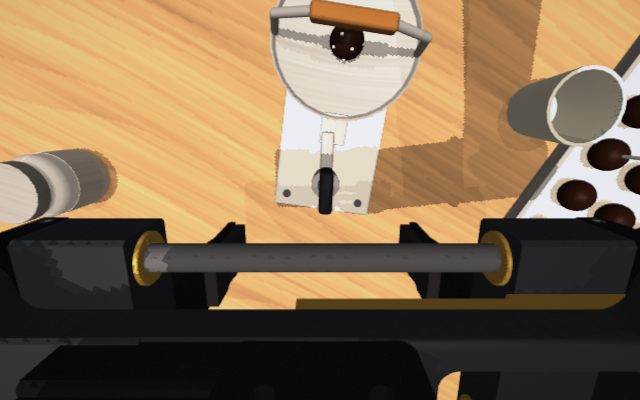

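The wrist view shows the knob bar at about (325,190) nearly in line with the tool, the finger pointing up at (327,140), and the handle bar from (311,12) to (398,22). I'll zoom in on the knob and handle.

```bash
python3 - <<'E'
import cv2
p=cv2.imread('pics/w1.png')
cv2.imwrite('pics/w1c.png',cv2.resize(p[0:220,260:440],None,fx=2.7,fy=2.7,interpolation=cv2.INTER_CUBIC))
E
```

```text
(no output)
```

View pics/w1c.png

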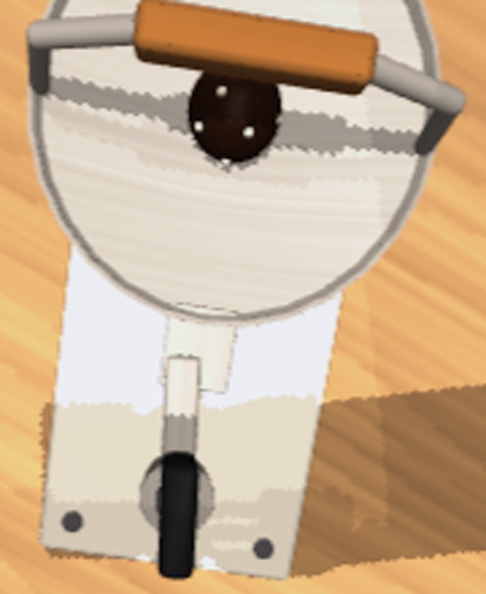

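```bash
python3 - <<'E'
from h import *
i=dict(np.load('w1.npz'));print('cam',-i['R'].T@i['t'],i['R'][2])
f=lambda u,v,z:ray(i,260+(u+.5)/2.7-.5,(v+.5)/2.7-.5,z)[:2]
ang=lambda a,b:np.degrees(np.arctan2(*(b-a)[::-1]))
a,b=f(179,456,.094),f(175,576,.094);print('knob',a,b,(a+b)/2,np.linalg.norm(a-b),ang(a,b))
t=f(183,356,.049);print('finger tip',t)
l,rr=f(40,547,.012),f(288,578,.012);print('stand end',l,rr,np.linalg.norm(l-rr),ang(l,rr)-90+180)
print('edges',ang(f(75,245,.012),l)),print(ang(f(342,290,.012),rr))
A,B=f(140,28,.117),f(374,68,.117);print('bar',A,B,(A+B)/2,np.linalg.norm(A-B),ang(B,A))
print('truffle',f(235,112,.044))
e=(rr-l)/np.linalg.norm(rr-l);n=np.array([-e[1],e[0]]);
for s in(1,-1):
  m=(l+rr)/2+s*n*.19;print('stand o',m,'knob',(l+rr)/2+s*n*.04)
E
```

```text
cam [0.57917175 0.23067155 0.38398774] [ 0.21093372  0.11833576 -0.97031109]
knob [0.61618121 0.25573242] [0.65560459 0.27641138] [0.6358929 0.2660719] 0.04451766132382741 27.6785926786374
finger tip [0.58624412 0.24120553]
stand end [0.69589633 0.22731863] [0.65187014 0.33633748] 0.11757302115494644 201.9908357827369
edges 20.88251366699468
21.18821113614037
bar [0.51001288 0.18215509] [0.48553241 0.24699244] [0.49777264 0.21457377] 0.0693049418981208 -69.31509681380618
truffle [0.49832941 0.2138747 ]
stand o [0.49770692 0.21068098] knob [0.63679349 0.26684973]
stand o [0.85005955 0.35297513] knob [0.71097299 0.29680639]
```

Call:
play_rows --commands "0 0.1 0 0 0 -0.23;0 0 -0.6 0 0 0;0 0 -0.6 0 0 0;0 0 -0.6 0 0 0;0 0 -0.6 0 0 0;0 0 -0.6 0 0 0;0 0 -0.6 0 0 0;0 0 -0.6 0 0 0;0 0 -0.6 0 0 0;0 0 -0.6 0 0 0;0 0 0 0 0 0;0 0 0 0 0 0"

```text
time_s: 3.35
tcp_pos: [0.6357, 0.2673, 0.0603]
ee_rot: [[-0.884, -0.467, -0.001], [-0.467, 0.884, -0.001], [0.001, -0.0, -1.0]]
wrist_force: [0.3, 0.5, 0.4]
gripper_width: 1.001
gripper_force: 0.0
```

Call:
play_rows --commands "0 0 0 0 0 0;0 0 0 0 0 0;0 0 0 0 0 0;0 0 0 0 0 0;0 0 0 0 0 0;0 0 0 0 0 0;0 0 0 0 0 0;0 0 0 0 0 0" --grip 0

```text
time_s: 4.15
tcp_pos: [0.6358, 0.2673, 0.0605]
ee_rot: [[-0.885, -0.466, -0.0], [-0.466, 0.885, -0.0], [0.0, -0.0, -1.0]]
wrist_force: [-0.3, -0.5, 0.2]
gripper_width: 0.358
gripper_force: 0.0
```

Still closing; wait.

Call:
play_rows --commands "0 0 0 0 0 0;0 0 0 0 0 0;0 0 0 0 0 0;0 0 0 0 0 0;0 0 0 0 0 0;0 0 0 0 0 0"

```text
time_s: 4.75
tcp_pos: [0.6358, 0.2672, 0.0605]
ee_rot: [[-0.885, -0.466, 0.0], [-0.466, 0.885, -0.0], [0.0, -0.0, -1.0]]
wrist_force: [1.3, -1.1, -0.9]
gripper_width: 0.16
gripper_force: 30.0
```

Call:
play_rows --commands "0 0 0 0 0 0.5;0 0 0 0 0 0.5;0 0 0 0 0 0.5;0 0 0 0 0 0.5;0 0 0 0 0 0.5;0 0 0 0 0 0.5;0 0 0 0 0 0.5;0 0 0 0 0 0.5;0 0 0 0 0 0.5;0 0 0 0 0 0.5;0 0 0 0 0 0.5;0 0 0 0 0 0.5;0 0 0 0 0 0.5;0 0 0 0 0 0.5;0 0 0 0 0 0.5;0 0 0 0 0 0.5;0 0 0 0 0 0.5;0 0 0 0 0 0.5;0 0 0 0 0 0.5;0 0 0 0 0 0"

```text
time_s: 6.75
tcp_pos: [0.6386, 0.2661, 0.0605]
ee_rot: [[0.334, -0.943, 0.005], [-0.943, -0.334, -0.0], [0.002, -0.004, -1.0]]
wrist_force: [9.8, -4.9, -3.3]
gripper_width: 0.16
gripper_force: 30.0
```

Call:
play_rows --commands "0 0 0 0 0 0;0 0 0 0 0 0;0 0 0 0 0 0;0 0 0 0 0 0;0 0 0 0 0 0"

```text
time_s: 7.25
tcp_pos: [0.6386, 0.2661, 0.0605]
ee_rot: [[0.333, -0.943, 0.005], [-0.943, -0.333, -0.0], [0.002, -0.004, -1.0]]
wrist_force: [8.6, -4.3, -4.3]
gripper_width: 0.152
gripper_force: 30.0
```

Call:
play_rows --commands "0 0 0 0 0 0;0 0 0 0 0 0;0 0 0 0 0 0;0 0 0 0 0 0;0 0 0 0 0 0;0 0 0 0 0 0;0 0 0 0 0 0;0 0 0 0 0 0" --grip 87

```text
time_s: 8.05
tcp_pos: [0.6357, 0.2674, 0.0605]
ee_rot: [[0.333, -0.943, -0.0], [-0.943, -0.333, 0.0], [-0.0, 0.0, -1.0]]
wrist_force: [-0.2, -0.4, 0.2]
gripper_width: 0.801
gripper_force: 0.0
```

Call:
play_rows --commands "0 0 0.5 0 0 0;0 0 0.8 0 0 0;0 0 0.8 0 0 0;0 0 0.8 0 0 0;0 0 0.8 0 0 0;0 0 0.8 0 0 0;0 0 0.8 0 0 0;-0.47 -0.18 0 0 0 0.17;-0.47 -0.18 0 0 0 0;-0.47 -0.18 0 0 0 0;-0.47 -0.18 0 0 0 0;-0.47 -0.18 0 0 0 0;-0.47 -0.18 0 0 0 0;-0.47 -0.18 0 0 0 0;-0.47 -0.18 0 0 0 0;-0.47 -0.18 0 0 0 0;-0.47 -0.18 0 0 0 0;0 0 0 0 0 0;0 0 0 0 0 0"

```text
time_s: 9.95
tcp_pos: [0.4952, 0.2136, 0.2209]
ee_rot: [[0.357, -0.934, 0.002], [-0.934, -0.357, 0.001], [-0.0, -0.002, -1.0]]
wrist_force: [-0.2, 0.6, -0.1]
gripper_width: 0.999
gripper_force: 0.0
```

```bash
python3 - <<'E'
from station import r,cams
import cv2,numpy as np
s=r.sense();print(s['time_s'],s['tcp_pos'],np.degrees(np.arctan2(s['ee_rot'][1][0],s['ee_rot'][0][0])),s['ee_rot'][:,2],s['gripper_width'],s['wrist_force'])
i=cams.camera_info('wrist');p,d=cams.capture('wrist');np.savez('w2.npz',**i);cv2.imwrite('pics/w2.png',p)
q,d=cams.capture('top');a=cv2.resize(q[170:290,190:310],(400,400),interpolation=cv2.INTER_CUBIC)
cv2.imwrite('pics/m2.png',np.hstack([cv2.resize(p[0:260,220:480],(400,400),interpolation=cv2.INTER_CUBIC),a]))
E
```

```text
9.95 [0.49520426 0.21357215 0.2208772 ] -69.06778664556168 [ 0.00205869  0.00128217 -0.99999706] 0.9994507609756931 [-0.15612412  0.57254813 -0.09041295]
```

View pics/m2.png

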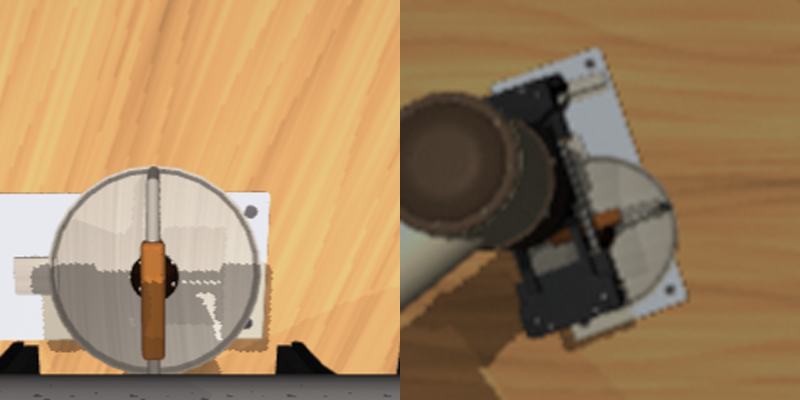

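The knob's finger now points sideways at (583,90) on the right and is clear of the tab. The handle bar is at x≈153 on the left, from row 242 to 357, with the truffle centred below it.

```bash
python3 - <<'E'
from h import *
i=dict(np.load('w2.npz'))
f=lambda u,v,z:ray(i,220+u*.65,v*.65,z)[:2]
A,B=f(153.5,242,.125),f(153,358,.125);c=(A+B)/2
print(A,B,c,np.linalg.norm(A-B),np.degrees(np.arctan2(*(B-A)[::-1])))
t=np.array([.4952,.2136]);y=np.array([-.934,-.357]);x=np.array([.357,-.934]);print('along y,x',(c-t)@y,(c-t)@x)
print('dish rim c',f(155,270,.042))
E
```

```text
[0.51015322 0.18057736] [0.48646627 0.24400584] [0.49830975 0.2122916 ] 0.06770703815180906 110.47781273885926
along y,x -0.0024374051422763514 0.0023322242610004516
dish rim c [0.49907818 0.20888133]
```

Call:
play_rows --commands "0.1 -0.03 0 0 0 -0.03;0 0 -0.51 0 0 0;0 0 -0.51 0 0 0;0 0 -0.51 0 0 0;0 0 -0.51 0 0 0;0 0 -0.51 0 0 0;0 0 -0.51 0 0 0;0 0 -0.51 0 0 0;0 0 -0.51 0 0 0;0 0 0 0 0 0;0 0 0 0 0 0"

```text
time_s: 11.15
tcp_pos: [0.4983, 0.2125, 0.0971]
ee_rot: [[0.353, -0.936, -0.0], [-0.936, -0.353, -0.001], [0.001, 0.0, -1.0]]
wrist_force: [-0.5, 0.0, 0.8]
gripper_width: 1.002
gripper_force: 0.0
```

Call:
play_rows --commands "0 0 0 0 0 0;0 0 0 0 0 0;0 0 0 0 0 0;0 0 0 0 0 0;0 0 0 0 0 0;0 0 0 0 0 0;0 0 0 0 0 0;0 0 0 0 0 0;0 0 0 0 0 0;0 0 0 0 0 0;0 0 0 0 0 0;0 0 0 0 0 0;0 0 0 0 0 0;0 0 0 0 0 0;0 0 0 0 0 0;0 0 0 0 0 0" --grip 0

```text
time_s: 12.75
tcp_pos: [0.4978, 0.2125, 0.0972]
ee_rot: [[0.353, -0.936, 0.0], [-0.936, -0.353, 0.0], [-0.0, -0.0, -1.0]]
wrist_force: [0.2, 0.0, -0.3]
gripper_width: 0.157
gripper_force: 30.0
```

Call:
play_rows --commands "0 0 0.03 0 0 0;0 0 0.06 0 0 0;0 0 0.1 0 0 0;0 0 0.12 0 0 0;0 0 0.15 0 0 0;0 0 0.18 0 0 0;0 0 0.2 0 0 0;0 0 0.2 0 0 0;0 0 0.2 0 0 0;0 0 0.2 0 0 0;0 0 0.2 0 0 0;0 0 0.2 0 0 0;0 0 0.2 0 0 0;0 0 0.2 0 0 0;0 0 0.2 0 0 0;0 0 0.2 0 0 0;0 0 0.2 0 0 0;0 0 0.15 0 0 0;0 0 0.1 0 0 0;0 0 0.05 0 0 0"

```text
time_s: 14.75
tcp_pos: [0.4978, 0.2125, 0.1917]
ee_rot: [[0.353, -0.936, 0.0], [-0.936, -0.353, 0.0], [-0.0, -0.0, -1.0]]
wrist_force: [-0.0, -0.1, -4.7]
gripper_width: 0.16
gripper_force: 30.0
```

Call:
play_rows --commands "0 0 0 0 0 0;0 0 0 0 0 0;0 0 0 0 0 0"

```text
time_s: 15.05
tcp_pos: [0.4976, 0.2123, 0.191]
ee_rot: [[0.353, -0.936, -0.001], [-0.936, -0.353, -0.0], [0.0, 0.001, -1.0]]
wrist_force: [0.2, 0.1, -4.1]
gripper_width: 0.154
gripper_force: 30.0
```

```bash
python3 - <<'E'
from station import r,cams
import cv2,numpy as np
p,d=cams.capture('wrist');q,d=cams.capture('scene');
cv2.imwrite('pics/m3.png',np.hstack([p[0:300,170:470],cv2.resize(q[130:280,330:480],(300,300),interpolation=cv2.INTER_CUBIC)]))
E
```

```text
(no output)
```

View pics/m3.png

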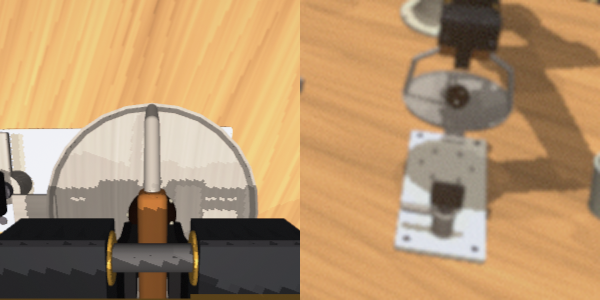

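The dish is held level with the truffle in the middle. Next I carry it to the pan with a gentle ramp and a clockwise quarter turn.

Call:
play_rows --commands "0 -0.03 0 0 0 -0.02;0 -0.07 0 0 0 -0.05;0 -0.1 0 0 0 -0.08;0 -0.14 0 0 0 -0.11;0 -0.17 0 0 0 -0.13;0 -0.2 0 0 0 -0.15;0 -0.24 0 0 0 -0.18;0 -0.27 0 0 0 -0.2;0 -0.3 0 0 0 -0.23;0 -0.33 0 0 0 -0.25;0.01 -0.328 0 0 0 -0.247;0.01 -0.328 0 0 0 -0.247;0.01 -0.328 0 0 0 -0.247;0.01 -0.328 0 0 0 -0.247;0.01 -0.328 0 0 0 -0.247;0.01 -0.328 0 0 0 -0.247;0.01 -0.328 0 0 0 -0.247;0.01 -0.328 0 0 0 -0.247;0.01 -0.328 0 0 0 -0.247;0.01 -0.328 0 0 0 -0.247"

```text
time_s: 17.15
tcp_pos: [0.5008, 0.0577, 0.1914]
ee_rot: [[-0.221, -0.975, 0.0], [-0.975, 0.221, 0.0], [-0.0, -0.0, -1.0]]
wrist_force: [0.4, 0.4, -3.9]
gripper_width: 0.161
gripper_force: 30.0
```

Call:
play_rows --commands "0.01 -0.328 0 0 0 -0.247;0.01 -0.328 0 0 0 -0.247;0.01 -0.328 0 0 0 -0.247;0.01 -0.328 0 0 0 -0.247;0.01 -0.328 0 0 0 -0.247;0.01 -0.328 0 0 0 -0.247;0.01 -0.328 0 0 0 -0.247;0.01 -0.328 0 0 0 -0.247;0.01 -0.328 0 0 0 -0.247;0.01 -0.328 0 0 0 -0.247;0.01 -0.328 0 0 0 -0.247;0.01 -0.328 0 0 0 -0.247;0.01 -0.328 0 0 0 -0.247;0 -0.328 0 0 0 -0.247;0 -0.328 0 0 0 -0.247;0 -0.328 0 0 0 -0.247;0 -0.328 0 0 0 -0.247;0 -0.328 0 0 0 -0.247;0 -0.328 0 0 0 -0.247;0 -0.328 0 0 0 -0.247"

```text
time_s: 19.15
tcp_pos: [0.5046, -0.1391, 0.1913]
ee_rot: [[-0.822, -0.57, -0.0], [-0.57, 0.822, 0.0], [0.0, 0.0, -1.0]]
wrist_force: [0.3, -0.8, -4.0]
gripper_width: 0.156
gripper_force: 30.0
```

Call:
play_rows --commands "0 -0.328 0 0 0 -0.247;0 -0.33 0 0 0 -0.25;0 -0.3 0 0 0 -0.23;0 -0.27 0 0 0 -0.2;0 -0.24 0 0 0 -0.18;0 -0.2 0 0 0 -0.15;0 -0.17 0 0 0 -0.13;0 -0.14 0 0 0 -0.11;0 -0.1 0 0 0 -0.08;0 -0.07 0 0 0 -0.05;0 -0.03 0 0 0 -0.02;0 0 0 0 0 0;0 0 0 0 0 0;0 0 0 0 0 0;0 0 0 0 0 0;0 0 0 0 0 0;0 0 0 0 0 0;0 0 0 0 0 0;0 0 0 0 0 0;0 0 0 0 0 0"

```text
time_s: 21.15
tcp_pos: [0.5047, -0.2036, 0.1914]
ee_rot: [[-0.935, -0.355, -0.0], [-0.355, 0.935, -0.0], [0.0, -0.0, -1.0]]
wrist_force: [0.2, 0.6, -3.9]
gripper_width: 0.153
gripper_force: 30.0
```

```bash
python3 - <<'E'
from station import r,cams
import cv2,numpy as np
s=r.sense();print(s['time_s'],s['tcp_pos'],np.degrees(np.arctan2(s['ee_rot'][1][0],s['ee_rot'][0][0])),s['ee_rot'][:,2],s['gripper_width'],s['wrist_force'])
p,d=cams.capture('wrist');q,d=cams.capture('scene');t,d=cams.capture('top')
z=lambda a:cv2.resize(a,(266,266),interpolation=cv2.INTER_CUBIC)
cv2.imwrite('pics/m4.png',np.hstack([z(p[0:300,170:470]),z(q[80:230,220:370]),z(t[175:305,310:440])]))
E
```

```text
21.15 [ 0.50465954 -0.20361888  0.19135158] -159.2169485849836 [-2.92934055e-05 -2.48229927e-05 -9.99999999e-01] 0.15306153950960302 [ 0.21247071  0.61693442 -3.91629188]
```

View pics/m4.png

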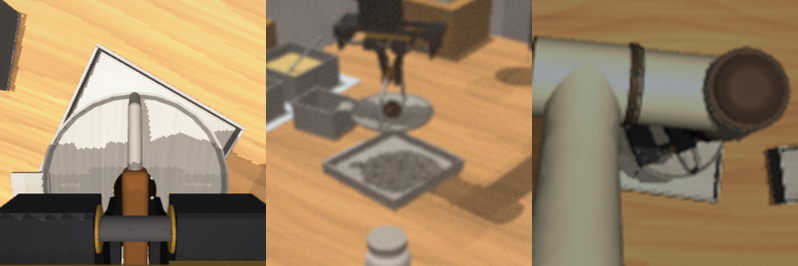

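The dish is over the pan, level, with the truffle at its centre (scene view, about (392,108)). I'm handing it in.

```bash
python3 -c "
from station import r
print(r.finish_job())"
```

```text
the job is handed in; nothing more can be done
None
```

I turned the clamp knob to about 1.54 rad, carried the dish by its handle to the pan centre and turned it a quarter turn. I handed it in there, held level with its underside about 106 mm above the table and the truffle centred in the last picture; no verdict was returned.

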